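# Pack the card-making kit into the desk caddy

### The job

Gather the card-making kit scattered round the wooden desk caddy and put it away in the caddy: the pencil lying in the long trough, the eraser flat in the oblong cell, the rubber stamp upright on its foot in the square cell and the glue stick standing in the round cup. Set each thing down rather than dropping it, and mind the stair that slopes down over the right side of the worktop. The ballpen and the memory stick do not belong to the kit: leave them where they lie, as well as the other stationery in the far right corner under the stair.

Things in the scene. Friction and masses are not known exactly. Their poses are not given: they have to be found in the camera images.
- caddy: shallow wooden desk caddy, 141 x 204 mm (x, y), fixed, at any yaw; rim 3 mm wide, 10 mm high. Origin: centre of underside; y along its length. Half at -x: the pencil trough, felt floor at z = 4 mm, inside 66 mm wide (centre x = -34.5) and 198 mm long (centre y = 0). Half at +x: three square inserts, centres x = 34.5, y = -66, 0, 66 mm, in changing order
- oblong_cell: fixed wooden insert of the caddy, 65 x 65 mm, 8 mm high, with an oblong pocket for the eraser: 38 mm (its x) by 62 mm (its y), 6 mm deep, felt floor 2 mm above its origin. Origin: centre of its underside, 4 mm above the worktop; axes parallel to the caddy's
- square_cell: fixed wooden insert of the caddy, 65 x 65 mm, 8 mm high, with a square pocket for the rubber stamp: 54 x 54 mm, 6 mm deep, felt floor 2 mm above its origin. Origin: centre of its underside, 4 mm above the worktop; axes parallel to the caddy's
- round_cup: fixed wooden insert of the caddy, a round upright cup for the glue stick on a 65 x 65 mm base: inside diameter 42 mm, wall 4 mm, rim 40 mm above its origin, inner floor 2 mm above its origin. Origin: centre of its underside, 4 mm above the worktop; axes parallel to the caddy's
- pencil: plain wooden pencil lying on the worktop, yellow, no clip, 7 mm wide, 165 mm long, 8 mm high, does not roll, 12 g. Origin: centre of its underside; y along its length, z up. Grip across x at the middle
- eraser: small block eraser, blue sleeve with a white end, 22 x 46 x 13 mm (x, y, z), lying flat, 20 g. Origin: centre of its underside; y along its length, z up
- glue_stick: glue stick standing upright, a cylinder 26 mm in diameter and 90 mm high, red with a white cap, 35 g. Origin: centre of its underside; z up
- stamp: rubber stamp standing on its foot, turned wooden handle, 72 mm high, 40 g. Foot 22 x 38 mm (x, y), 13 mm high; above it a neck about 24 mm thick to 35 mm height, then a round knob up to 32 mm in diameter, from 35 to 72 mm height. Origin: centre of its underside; z up
- ballpen: look-alike, to be left: dark blue ballpen with clip and pointed metal tip lying on the worktop, 11 x 142 x 12 mm (x, y, z). Origin: centre of its underside; y along its length. Above this side of the worktop hangs the edge of the stair, in the plane x = 0.52 to 0.55 m of the room: 0.7 m up at y = -0.17 m, 0.6 m up from y = -0.3 m on to the right; a raised arm can strike it
- memory_stick: look-alike, to be left: memory stick with a metal plug end, 18 x 53 x 9 mm (x, y, z), lying flat. Origin: centre of its underside; y along its length
There are look-alikes about, which are no part of the job. What is shaped like the stamp but pink is not meant. Leave any green look-alike of the caddy alone.

How it is judged:
By the outcome, as a careful person would: the job done as asked, in the order asked, and still so for the second after the job is handed in, with the robot touching nothing.
It also fails if it takes over 99 s, if anything falls off the work surface, if the arm or the gripper's body presses on something with over 40 N, if the wrist force passes 120 N, or if a joint passes its speed limit or range.

### The arm

A 6-joint arm with a two-finger parallel gripper is mounted at the origin on a cart in front of the work surface, level with it; the furniture and walls round the work are solid. World frame = base frame: x ahead of the robot, y to its left, z up, the work surface at z = 0. Lengths are in m, angles in rad, forces in N, time in s.
With the tool pointing down it reaches from about 0.3 to 0.875 m from the base axis. Payload 6.4 kg.
Tool frame: the origin (TCP) lies on the centre line of the jaws, within the pads' length; the fingertips stand 25 mm ahead of it and the grasp point (between the pads) lies 6 mm ahead of it (ctrl.tip_reach is the distance from the TCP to the fingertips, in m); z points along the fingers, y is the line along which they close (so a half turn about z gives the same grasp; the last joint's range is limited). The gripper opens to 85 mm and grips with 20 to 120 N. Pads are 22 mm wide; open, the fingers measure 114 mm over their backs; the gripper's body (76 mm by 85 mm) begins 54 mm behind the grasp point. The pads swing forward as they close: fully open they stand 13 mm farther back than shut.
Start: joints at [1.125, 0.181, 1.607, -0, 1.354, -0.206], TCP at [0.137, 0.559, 0.256] pointing down, gripper open.
Joint ranges: [-2.99, 2.99], [-0.89, 2.07], [0.3, 2.58], [-1.14, 4.28], [0, 2.63], [-3.12, 3.12]. Speed limits (rad/s): [2.57, 2.57, 3.01, 3.14, 3.14, 3.14].

### API

Orientations are given as a unit quaternion [w, x, y, z].
In Python, from bench import ctrl gives the robot as it stands.
- The arm moves only by the tool servo_tool, never from a script. Its argument "motion" is a list that holds one entry, the list of rows, each a list of 5 numbers: the shift along the tool's x, y, z in cm, then the turn about the tool's z in degrees, then the closure, from -1 (fully open) to 1 (shut). In form: [[[dx, dy, dz, twist, claw], ...]]. A call has 1 to 5 rows; each row is the pose to reach, as a shift and turn from the pose commanded when the call began, along the tool's axes at that moment; what a row does not reach only later rows make up. A row lasts 1/10 s, in which the tool goes at most 50 mm and 8.59 degrees, less where a joint would pass 70% of its speed; a pose out of reach is approached as far as the arm can. A call with a gripper value outside its range is refused whole. The fingers move at their own pace and stop on an object; the grip force is fixed at half the most. Time passes only in rows, so rows that repeat a pose let the fingers close. It gives the time, the measured TCP pose, the force, the opening and the grip force at its end, in the units of the state.
- ctrl.get_obs(): the state, without advancing time (a new reading comes with each control period).
- ctrl.camera(name): name is "scene" or "top"; returns a dict with "pixels" (420x560x3 uint8, red, green, blue), "depth" (420x560 float32, m along the optical axis (not along the pixel's ray), 0 where there is no reading), "fx", "fy", "cx", "cy" (pixels), "R" (3x3) and "t" (3): a world point X has camera coordinates R X + t. Camera axes: x right, y down, z forward; pixel columns grow to the right and rows downward; lengths in m; the calibration is good to about 2 mm. A picture is of the moment at which its call begins.
- ctrl.hand_in(): hands the job in; it is judged then, once.
The state is a dict: "time_s": time; "q": joint angles; "dq": joint speeds; "joint_efforts": joint torques, N m; "eef_pos": TCP position; "eef_rot": TCP orientation; "wrist_force": force on the tool from outside, world axes, zero at the start; "torque": the same for the moment, N m; "opening": opening from 0.0 (shut) to 1.0 (fully open); "grasp_force": force on a finger pad.
Only numpy, scipy, OpenCV 4.12 (cv2) and the standard library are available. Lean on these libraries where they do the work, as an engineer would, in place of code of your own. Each camera call takes 0.05 s, during which the arm holds its last target. There are 200 camera calls.

## Working session

There is one attempt and no reset: what is moved stays moved. The work goes in short steps, Python scripts to look and compute and a tool call to move; the robot and the scene stay as the last step left them, time stands still between calls to the robot, and variables do not carry over. Pictures are saved under pics/ and viewed, at most 14 in all, crops included, and the job is handed in when it is done.

Besides the shell and the picture viewer there is one more tool, called as name([rows], argument=value, ...), one row to a line, values as JSON. servo_tool: Moves the arm, as the interface text tells. Its arguments: {"type":"object","properties":{"motion":{"type":"array"}},"required":["motion"]}

```bash
ls; mkdir -p pics
cat > h.py <<'E'
import numpy as np, cv2
from bench import ctrl
def save(c,n,crop=None,s=1):
    im=c["pixels"][:,:,::-1]
    if crop: im=im[crop[1]:crop[3],crop[0]:crop[2]]
    cv2.imwrite("pics/"+n,cv2.resize(im,None,fx=s,fy=s,interpolation=cv2.INTER_CUBIC))
def ray(c,uv,z):
    uv=np.atleast_2d(uv).astype(float)
    d=np.c_[(uv[:,0]-c["cx"])/c["fx"],(uv[:,1]-c["cy"])/c["fy"],np.ones(len(uv))]@c["R"]
    o=-c["R"].T@c["t"]
    return o+d*((z-o[2])/d[:,2])[:,None]
def proj(c,X):
    p=np.atleast_2d(X)@c["R"].T+c["t"]
    return np.c_[p[:,0]/p[:,2]*c["fx"]+c["cx"],p[:,1]/p[:,2]*c["fy"]+c["cy"]]
E
python3 - <<'E'
from h import *
import pickle
o=ctrl.get_obs(); print({k:np.round(v,3) for k,v in o.items()}, ctrl.tip_reach)
for n in("top","scene"):
    c=ctrl.camera(n); save(c,n+"0.png"); pickle.dump(c,open(n+"0.pkl","wb"))
    print(n,c["fx"],-c["R"].T@c["t"],c["R"].round(2).tolist())
E
```

```text
pics
{'time_s': np.float64(0.0), 'q': array([ 1.125,  0.182,  1.608, -0.   ,  1.354, -0.206]), 'dq': array([ 0.   , -0.   , -0.   , -0.   , -0.   ,  0.001]), 'joint_efforts': array([ 0.0000e+00, -4.4488e+01, -3.5133e+01, -0.0000e+00,  9.0000e-03,
       -0.0000e+00]), 'eef_pos': array([0.136, 0.558, 0.255]), 'eef_rot': array([-0.   ,  0.12 ,  0.993, -0.001]), 'wrist_force': array([ 0.071,  0.019, -0.268]), 'torque': array([ 0.039, -0.035, -0.045]), 'grasp_force': np.float64(0.0), 'opening': np.float64(0.993)} 0.025
top 512.5267431360309 [0.31980686 0.12616063 1.67713698] [[-0.01, -1.0, -0.01], [-1.0, 0.01, -0.08], [0.08, 0.01, -1.0]]
scene 542.4281746990788 [-0.05275907 -0.56809661  1.09932745] [[0.79, -0.61, -0.01], [-0.48, -0.61, -0.63], [0.38, 0.51, -0.77]]
```

View pics/top0.png

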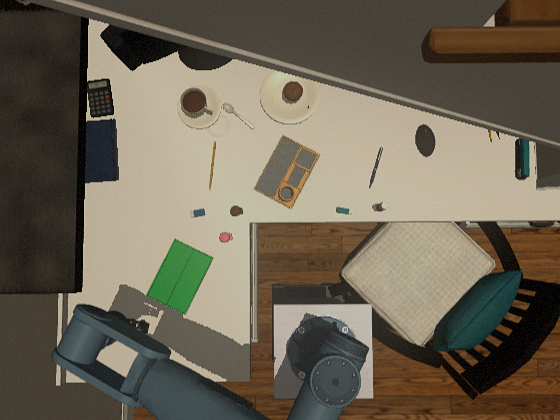

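View pics/scene0.png

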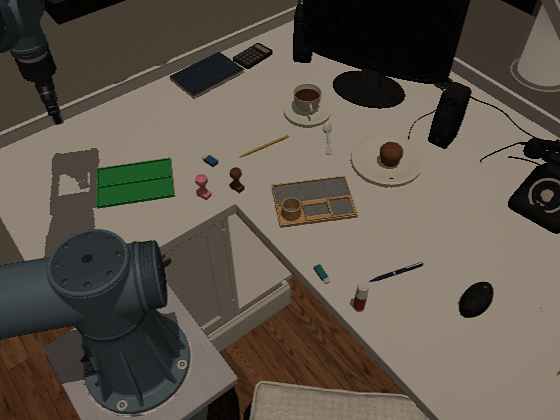

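Top view: the pencil is yellow at (212,165), and the ballpen at (376,167). The stamp is brown at (236,211); a pink look-alike sits at (225,237). The glue stick is at (378,207). The eraser could be the blue block at (198,212) or the teal one at (343,210). The wooden caddy is at (287,172), with a green look-alike at (180,275). The eraser candidates need a close crop.

Run:
```python
from h import *
import pickle
t=pickle.load(open("top0.pkl","rb"));s=pickle.load(open("scene0.pkl","rb"))
def cr(c,u,v,w=28,h=21): return cv2.resize(c["pixels"][v-h:v+h,u-w:u+w,::-1],(260,195),interpolation=cv2.INTER_CUBIC)
A=np.hstack([cr(t,198,212),cr(t,343,210),cr(t,287,172,56,42)])
B=np.hstack([cr(s,210,160),cr(s,321,272),cr(s,313,200,56,42)])
C=np.hstack([cr(t,236,211),cr(t,378,207),cr(s,236,180)])
cv2.imwrite("pics/m0.png",np.vstack([A,B,C]))
```

```text
(no output)
```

View pics/m0.png

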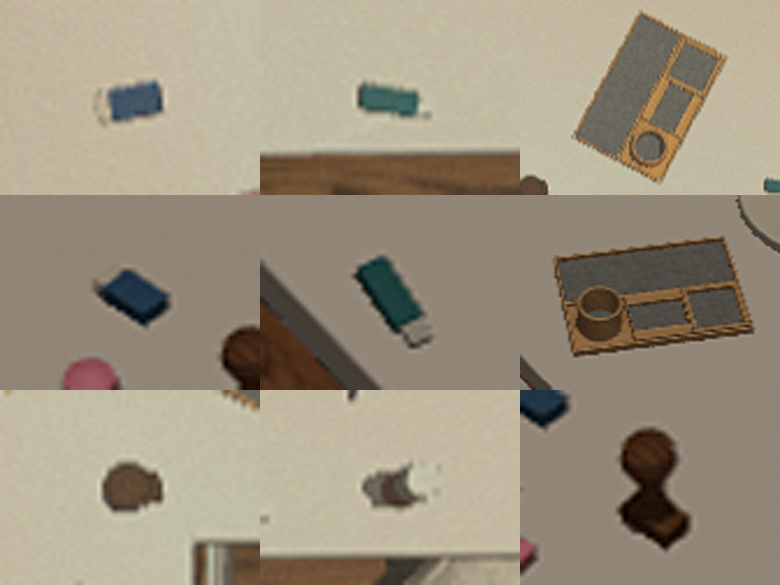

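The crops show that the blue block with the white end (top 198,212) is the eraser. The teal one with the narrow metal plug is the memory stick. In the caddy, the cup is at the near end, the oblong cell in the middle and the square cell at the far end.

```bash
cat > meas.py <<'E'
from h import *
def blob(c,box,f):
    u0,v0,u1,v1=box; im=c["pixels"][v0:v1,u0:u1]
    hsv=cv2.cvtColor(im,cv2.COLOR_RGB2HSV).astype(int)
    m=f(hsv).astype(np.uint8)
    n,l,st,_=cv2.connectedComponentsWithStats(m)
    k=1+np.argmax(st[1:,4]); vv,uu=np.nonzero(l==k)
    return np.c_[uu+u0,vv+v0].astype(float)
def rect(P):
    """centre, long axis direction deg, sizes mm, of xy points"""
    (cx,cy),(w,h),a=cv2.minAreaRect((P[:,:2]*1000).astype(np.float32))
    if w>h: L,S=w,h
    else: L,S,a=h,w,a+90
    return np.round([cx,cy,(a+90)%180-90,L,S],1)
def pca(P):
    P=P[:,:2]; m=P.mean(0); w,V=np.linalg.eigh(np.cov((P-m).T)); a=np.degrees(np.arctan2(V[1,1],V[0,1]))
    return np.round([*(m*1000),(a+90)%180-90],1)
E
python3 - <<'E'
from meas import *
import pickle
t=pickle.load(open("top0.pkl","rb"));s=pickle.load(open("scene0.pkl","rb"))
yel=lambda h:(h[...,0]>12)&(h[...,0]<32)&(h[...,1]>110)
blue=lambda h:(h[...,0]>95)&(h[...,0]<130)&(h[...,1]>80)
brn=lambda h:(h[...,2]<125)&(h[...,1]>60)
notw=lambda h:(h[...,1]>85)|(h[...,2]<130)
def go(n,c,box,f,z):
    p=blob(c,box,f); P=ray(c,p,z); print(n,len(p),"rect",rect(P),"pca",pca(P))
go("pencil t",t,(200,135,225,195),yel,.005); go("pencil s",s,(232,130,295,160),yel,.005)
go("eraser t",t,(188,203,210,222),blue,.013); go("eraser s",s,(198,150,222,170),blue,.008)
go("stamp t",t,(226,203,246,219),brn,.05); go("stamp s",s,(226,164,247,195),brn,.03)
go("caddy t",t,(250,130,325,215),notw,.010)
d=s["pixels"][280:316,348:374]; 
red=lambda h:((h[...,0]<10)|(h[...,0]>170))&(h[...,1]>100)
p=blob(s,(348,280,374,316),red); print("glue s red",p.mean(0),p.min(0),p.max(0)); 
# cap: lower sat/bright vs table
p=blob(t,(365,198,392,216),red); print("glue t red",len(p),p.mean(0))
hs=cv2.cvtColor(t["pixels"],cv2.COLOR_RGB2HSV)
for v in range(200,217): print(" ".join("%3d/%3d/%3d"%tuple(x) for x in hs[v,370:390]))
E
```

```text
pencil t 101 rect [603.8 359.9  -6.1 157.6   6.9] pca [605.5 359.6  -6.3]
pencil s 138 rect [603.6 360.   -6.2 159.7  10.3] pca [605.3 359.7  -6. ]
eraser t 48 rect [448.1 401.7 -79.1  32.6  17.4] pca [448.4 401.9 -77.4]
eraser s 91 rect [446.9 402.4 -76.2  39.2  26.6] pca [447.1 402.  -87.4]
stamp t 96 rect [451.9 276.4 -72.   36.3  30.4] pca [450.1 276.6  86.5]
stamp s 256 rect [450.8 282.8  62.6  92.8  38.6] pca [451.7 281.7  61. ]
caddy t 2628 rect [581.6 114.2 -28.3 204.  140.9] pca [581.2 114.1 -28.2]
glue s red [358.73553719 303.47107438] [353. 295.] [365. 310.]Traceback (most recent call last):
  File "<stdin>", line 18, in <module>
  File "meas.py", line 7, in blob
    k=1+np.argmax(st[1:,4]); vv,uu=np.nonzero(l==k)
        ~~~~~~~~~^^^^^^^^^^
    return _wrapfunc(a, 'argmax', axis=axis, out=out, **kwds)
    return bound(*args, **kwds)
ValueError: attempt to get argmax of an empty sequence
```

Run:
```python
from meas import *
import pickle
t=pickle.load(open("top0.pkl","rb"));s=pickle.load(open("scene0.pkl","rb"))
def cloud(c,box):
    u0,v0,u1,v1=box; v,u=np.mgrid[v0:v1,u0:u1]; d=c["depth"][v0:v1,u0:u1].ravel(); u=u.ravel();v=v.ravel()
    P=np.c_[(u-c["cx"])/c["fx"]*d,(v-c["cy"])/c["fy"]*d,d]
    return ((P-c["t"])@c["R"])[d>0]
def show(n,c,box,lo,hi):
    P=cloud(c,box); P=P[(P[:,2]>lo)&(P[:,2]<hi)]*1000
    if len(P): print(n,lo,hi,len(P),"mean",P.mean(0).round(1),"min",P.min(0).round(1),"max",P.max(0).round(1))
for lo,hi in((.003,.02),(.02,.04),(.04,.06),(.06,.085),(.083,.1)):
    show("glue s",s,(345,278,374,316),lo,hi); show("glue t",t,(365,198,392,216),lo,hi)
    show("stamp s",s,(224,162,250,195),lo,hi); show("stamp t",t,(226,203,248,219),lo,hi)
    show("pink t",t,(215,228,236,246),lo,hi)
show("eraser t",t,(188,203,210,222),.006,.03);show("eraser s",s,(198,150,222,170),.006,.03)
P=cloud(t,(188,203,210,222)); print(rect(P[P[:,2]>.007]))
P=cloud(s,(348,280,374,316)); P=P[P[:,2]>.02][:,:2]
from scipy.optimize import least_squares as L
print("glue fit",L(lambda p:np.hypot(*(P-p).T)-.013,P.mean(0)+[.01,.01],loss="soft_l1",f_scale=.002).x)
P=cloud(s,(224,162,250,195)); P=P[P[:,2]>.038]
r=L(lambda p:np.linalg.norm(P-p,axis=1)-.0165,[.45,.275,.054],loss="soft_l1",f_scale=.002);print("knob fit",r.x)
for X in([.507,.115,.044],[.623,.0525,.006],[.565,.084,.006]): print(proj(t,X),proj(s,X))
g=[.5*0]
```

```text
glue s 0.003 0.02 228 mean [ 475.4 -174.4    5.6] min [ 423.6 -224.     3. ] max [ 538.5 -120.7   20. ]
glue t 0.003 0.02 92 mean [ 458.7 -184.1    5.9] min [ 434.8 -227.2    3. ] max [ 491.3 -141.2   19.7]
stamp s 0.003 0.02 266 mean [463.4 294.8   7.4] min [410.7 237.9   3. ] max [526.8 375.1  19.9]
stamp t 0.003 0.02 86 mean [452.7 278.4   7.4] min [428.7 244.2   3. ] max [478.7 313.5  19.3]
pink t 0.003 0.02 91 mean [370.4 315.7   6.8] min [341.4 283.5   3. ] max [397.2 349.4  18.9]
glue s 0.02 0.04 56 mean [ 452.6 -196.1   30.1] min [ 446.7 -203.9   20. ] max [ 465.4 -182.7   39.7]
glue t 0.02 0.04 11 mean [ 457.1 -181.4   29.5] min [ 449.6 -193.1   23. ] max [ 468.7 -176.    39.7]
stamp s 0.02 0.04 34 mean [447.3 272.8  27.7] min [440.6 261.3  20. ] max [458.2 286.2  39.7]
pink t 0.02 0.04 2 mean [358.9 309.8  21.4] min [354.2 291.9  20.7] max [363.6 327.6  22.1]
glue s 0.04 0.06 53 mean [ 453.5 -197.2   49.6] min [ 446.7 -204.3   40.3] max [ 469.  -182.2   59.5]
glue t 0.04 0.06 13 mean [ 459.2 -179.9   52.3] min [ 450.4 -186.5   44.5] max [ 473.8 -175.9   59.9]
stamp s 0.04 0
[... 746 characters left out ...]
5.5  77.6]
glue s 0.083 0.1 105 mean [ 459.2 -191.7   90.3] min [ 447.7 -203.2   83. ] max [ 471.1 -179.4   95.9]
glue t 0.083 0.1 49 mean [ 462.1 -188.8   90.2] min [ 451.2 -200.1   83.8] max [ 472.9 -178.2   96.7]
eraser t 0.006 0.03 123 mean [447.2 405.2  12.6] min [420.2 368.1   6.1] max [479.3 437.4  24.1]
eraser s 0.006 0.03 128 mean [445.6 401.4  12.7] min [416.7 368.3   6.1] max [478.4 432.8  18.6]
[449.9 403.   89.5  69.2  59. ]
glue fit [ 0.46134441 -0.19034338]
knob fit [0.44998157 0.27789592 0.05734488]
[[286.47218198 192.59066702]] [[290.98707021 204.04131234]]
[[305.05733042 158.75914969]] [[340.45609902 206.9256967 ]]
[[295.67921553 176.29040722]] [[315.67821373 210.11768454]]
```

```bash
cat > plan.py <<'E'
import numpy as np
from bench import ctrl
def plan(wps, cur=None):
    """wps: (x,y,z mm, angle of tool y deg); prints shifts in cm and twist, call by call"""
    if cur is None:
        o=ctrl.get_obs(); w,a,b,c=o["eef_rot"]
        cur=[*(o["eef_pos"]*1000), np.degrees(np.arctan2(w*w-a*a+b*b-c*c,2*(a*b-w*c)))]
        print("t",o["time_s"],"now",np.round(cur,1),"open",o["opening"].round(3),"grip",o["grasp_force"].round(1))
    cur=np.array(cur,float)
    for w in wps:
        w=np.array(w,float); n=int(np.ceil(max(np.linalg.norm((w-cur)[:3])/220,abs(w[3]-cur[3])/40,1e-3)))
        for i in range(n):
            d=(w-cur)/(n-i); g=np.radians(cur[3]); y=np.array([np.cos(g),np.sin(g)]); x=np.array([-y[1],y[0]])*1
            x=np.array([y[1]*-1,y[0]])  # x = y cross z(down)
            print(w.astype(int), "->",np.round([d[:2]@x/10,d[:2]@y/10,-d[2]/10,-d[3]],2)); cur=cur+d
E
python3 -c "
from plan import *
plan([(604,360,100,83.8),(604,360,27,83.8)])"
```

```text
Traceback (most recent call last):
  File "plan.py", line 8, in plan
    print("t",o["time_s"],"now",np.round(cur,1),"open",o["opening"].round(3),"grip",o["grasp_force"].round(1))
                                                       ^^^^^^^^^^^^^^^^^^
AttributeError: 'float' object has no attribute 'round'
```

```bash
sed -i 's/o\["opening"\].round(3)/round(o["opening"],3)/; s/o\["grasp_force"\].round(1)/round(o["grasp_force"],1)/; /x=np.array(\[y\[1\]/d; s/)\*1$/)  # x = y cross z(down)/' plan.py
python3 -c "
from plan import *
plan([(604,360,100,83.8),(604,360,27,83.8)])"
```

```text
t 0.1 now [136.3 558.1 255.4  76.3] open 1.003 grip 0.0
[604 360 100  83] -> [-16.71  -2.71   5.18  -2.51]
[604 360 100  83] -> [-16.58  -3.44   5.18  -2.51]
[604 360 100  83] -> [-16.41  -4.17   5.18  -2.51]
[604 360  27  83] -> [ 0.   0.   7.3 -0. ]
```

servo_tool([
  [[-16.7, -2.7, 5.2, -2.5, 0], [-16.7, -2.7, 5.2, -2.5, 0], [-16.7, -2.7, 5.2, -2.5, 0], [-16.7, -2.7, 5.2, -2.5, 0], [-16.7, -2.7, 5.2, -2.5, 0]],
])

```text
time_s: 0.6
eef_pos: [0.2949, 0.4903, 0.2023]
eef_rot: [-0.001, 0.1, 0.995, -0.002]
wrist_force: [-0.7, -0.7, -0.7]
opening: 0.501
grasp_force: 0.0
```

servo_tool([
  [[-16.6, -3.4, 5.2, -2.5, 0], [-16.6, -3.4, 5.2, -2.5, 0], [-16.6, -3.4, 5.2, -2.5, 0], [-16.6, -3.4, 5.2, -2.5, 0], [-16.6, -3.4, 5.2, -2.5, 0]],
])

```text
time_s: 1.1
eef_pos: [0.4505, 0.4252, 0.1507]
eef_rot: [-0.001, 0.078, 0.997, -0.001]
wrist_force: [-0.5, 0.8, -0.3]
opening: 0.502
grasp_force: 0.0
```

servo_tool([
  [[-16.4, -4.2, 5.2, -2.5, 0], [-16.4, -4.2, 5.2, -2.5, 0], [-16.4, -4.2, 5.2, -2.5, 0], [-16.4, -4.2, 5.2, -2.5, 0], [-16.4, -4.2, 5.2, -2.5, 0]],
])

```text
time_s: 1.6
eef_pos: [0.6057, 0.3592, 0.0989]
eef_rot: [-0.0, 0.056, 0.998, -0.0]
wrist_force: [0.2, -0.3, -0.4]
opening: 0.5
grasp_force: 0.0
```

```bash
python3 -c "
from plan import *
plan([(604,360,29,83.8)])"
```

```text
t 1.6 now [605.7 359.2  98.9  83.6] open 0.5 grip 0.0
[604 360  29  83] -> [ 0.18  0.06  6.99 -0.19]
```

servo_tool([
  [[0.2, 0.1, 3, 0, 0], [0.2, 0.1, 5.5, 0, 0], [0.2, 0.1, 6.6, 0, 0], [0.2, 0.1, 7.1, 0, 0], [0.2, 0.1, 7.1, 0, 0.5]],
])

```text
time_s: 2.1
eef_pos: [0.6017, 0.3626, 0.0296]
eef_rot: [-0.0, 0.054, 0.999, 0.0]
wrist_force: [0.5, 0.1, 0.0]
opening: 0.343
grasp_force: 0.0
```

servo_tool([
  [[0, 0, 0, 0, 1], [0, 0, 0, 0, 1], [0, 0, 0, 0, 1], [0, 0, 0, 0, 1], [0, 0, 0, 0, 1]],
])

```text
time_s: 2.6
eef_pos: [0.6034, 0.3624, 0.0312]
eef_rot: [0.001, 0.054, 0.999, 0.001]
wrist_force: [-2.1, 0.2, 6.3]
opening: 0.025
grasp_force: 59.5
```

servo_tool([
  [[0, 0, -1, 0, 1], [0, 0, -4, 0, 1], [0, 0, -7, 0, 1], [0, 0, -8, 0, 1], [0, 0, -8, 0, 1]],
])

```text
time_s: 3.1
eef_pos: [0.6039, 0.3622, 0.1119]
eef_rot: [0.002, 0.054, 0.999, 0.001]
wrist_force: [0.3, 0.2, -0.2]
opening: 0.024
grasp_force: 58.9
```

```bash
python3 -c "
from plan import *
plan([(598,145,105,61.7),(598,145,32,61.7)])
from h import *
c=ctrl.camera('scene'); save(c,'s1.png',(200,60,400,220),3)
"
```

```text
t 3.1 now [603.9 362.2 111.9  83.8] open 0.024 grip 58.9
[598 145 105  61] -> [ -1.78 -21.65   0.69  22.05]
[598 145  32  61] -> [ 0.   0.   7.3 -0. ]
```

View pics/s1.png

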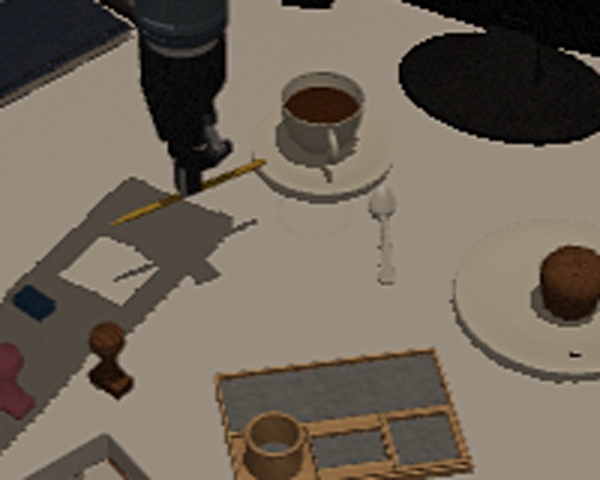

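The pencil is held at its middle, at crop (190,190).

servo_tool([
  [[-1.8, -21.6, 0, 22, 1], [-1.8, -21.6, 0, 22, 1], [-1.8, -21.6, 0, 22, 1], [-1.8, -21.6, 0, 22, 1], [-1.8, -21.6, 0, 22, 1]],
])

```text
time_s: 3.65
eef_pos: [0.5952, 0.1407, 0.1069]
eef_rot: [-0.002, 0.246, 0.969, -0.001]
wrist_force: [-1.2, -0.3, -0.1]
opening: 0.026
grasp_force: 59.0
```

servo_tool([
  [[0, 0, 2, 0, 1], [0, 0, 4, 0, 1], [0, 0, 5, 0, 1], [0, 0, 5, 0, 1], [0, 0, 5, 0, 1]],
])

```text
time_s: 4.15
eef_pos: [0.5965, 0.1455, 0.0589]
eef_rot: [-0.0, 0.244, 0.97, -0.0]
wrist_force: [-0.2, -0.5, 0.2]
opening: 0.023
grasp_force: 59.0
```

```bash
python3 -c "
from plan import *
plan([(598,145,36,61.7)])
from h import *
c=ctrl.camera('scene'); save(c,'s2.png',(250,140,380,240),5)
"
```

```text
t 4.15 now [596.5 145.5  58.9  61.8] open 0.023 grip 59.0
[598 145  36  61] -> [-0.15  0.02  2.29  0.1 ]
```

View pics/s2.png

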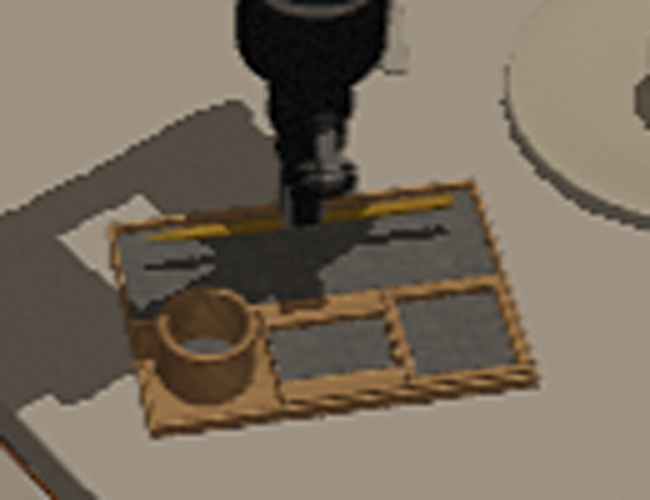

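The pencil is level and parallel to the trough, just above it. I'll lower it.

servo_tool([
  [[0, 0, 1, 0, 1], [0, 0, 1.7, 0, 1], [0, 0, 2, 0, 1], [0, 0, 2.1, 0, 1], [0, 0, 2.1, 0, 1]],
])

```text
time_s: 4.7
eef_pos: [0.5967, 0.1451, 0.0381]
eef_rot: [-0.0, 0.244, 0.97, -0.0]
wrist_force: [0.3, 0.2, -0.3]
opening: 0.024
grasp_force: 59.0
```

servo_tool([
  [[0, 0, 0.1, 0, 1], [0, 0, 0.2, 0, 1], [0, 0, 0.2, 0, 1], [0, 0, 0.2, 0, 1], [0, 0, 0.2, 0, 1]],
])

```text
time_s: 5.2
eef_pos: [0.5969, 0.1451, 0.0364]
eef_rot: [0.0, 0.244, 0.97, 0.0]
wrist_force: [-0.7, 0.4, -0.7]
opening: 0.025
grasp_force: 59.0
```

servo_tool([
  [[0, 0, 0.1, 0, 1], [0, 0, 0.1, 0, 1], [0, 0, 0.1, 0, 1]],
])

```text
time_s: 5.5
eef_pos: [0.5968, 0.1451, 0.0353]
eef_rot: [-0.0, 0.244, 0.97, -0.0]
wrist_force: [0.4, 0.6, -0.4]
opening: 0.024
grasp_force: 58.9
```

servo_tool([
  [[0, 0, 0.1, 0, 1], [0, 0, 0.1, 0, 1], [0, 0, 0.1, 0, 1]],
])

```text
time_s: 5.8
eef_pos: [0.5969, 0.1451, 0.0351]
eef_rot: [-0.0, 0.244, 0.97, -0.0]
wrist_force: [-3.2, 0.1, 6.9]
opening: 0.029
grasp_force: 60.9
```

servo_tool([
  [[0, 0, -0.1, 0, 0.8], [0, 0, -0.1, 0, 0.6], [0, 0, -0.1, 0, 0.5], [0, 0, -0.1, 0, 0.5], [0, 0, -0.1, 0, 0.5]],
])

```text
time_s: 6.3
eef_pos: [0.5967, 0.1451, 0.0351]
eef_rot: [-0.0, 0.244, 0.97, -0.0]
wrist_force: [-0.4, 0.1, -0.0]
opening: 0.251
grasp_force: 0.0
```

servo_tool([
  [[0, 0, -1, 0, 0.5], [0, 0, -4, 0, 0.5], [0, 0, -8, 0, 0.5], [0, 0, -9, 0, 0.3], [0, 0, -9, 0, 0.3]],
])

```text
time_s: 6.8
eef_pos: [0.5987, 0.1452, 0.1285]
eef_rot: [0.003, 0.244, 0.97, 0.001]
wrist_force: [0.2, 0.6, 0.1]
opening: 0.352
grasp_force: 0.0
```

```bash
python3 -c "
from plan import *
plan([(447.5,405.5,115,12),(447.5,405.5,32,12)])
"
```

```text
t 6.8 now [598.7 145.2 128.5  61.8] open 0.352 grip 0.0
[447 405 115  12] -> [12.82  7.89  0.67 24.88]
[447 405 115  12] -> [14.95  1.76  0.67 24.88]
[447 405  32  12] -> [ 0.   0.   8.3 -0. ]
```

servo_tool([
  [[12.8, 7.9, 0.5, 25, 0], [12.8, 7.9, 0.5, 25, 0], [12.8, 7.9, 0.5, 25, 0], [12.8, 7.9, 0.5, 25, 0], [12.8, 7.9, 0.5, 25, 0]],
])

```text
time_s: 7.3
eef_pos: [0.5196, 0.2762, 0.1188]
eef_rot: [-0.001, 0.446, 0.895, -0.001]
wrist_force: [0.4, -0.8, 0.5]
opening: 0.498
grasp_force: 0.0
```

servo_tool([
  [[15, 1.8, 1, 25, 0], [15, 1.8, 1, 25, 0], [15, 1.8, 1, 25, 0], [15, 1.8, 1, 25, 0], [15, 1.8, 1, 25, 0]],
])

```text
time_s: 7.8
eef_pos: [0.4456, 0.4064, 0.1093]
eef_rot: [-0.0, 0.63, 0.777, -0.001]
wrist_force: [0.7, -0.1, 1.1]
opening: 0.506
grasp_force: 0.0
```

servo_tool([
  [[0, 0, 2, 0, 0], [0, 0, 2, 0, 0]],
])

```text
time_s: 8.0
eef_pos: [0.4459, 0.4035, 0.0877]
eef_rot: [-0.001, 0.631, 0.776, -0.002]
wrist_force: [-0.7, 0.0, -0.1]
opening: 0.498
grasp_force: 0.0
```

```bash
python3 -c "
from plan import *
plan([(447.5,405.5,33,12)])
from meas import *
s=ctrl.camera('scene');t=ctrl.camera('top')
yel=lambda h:(h[...,0]>18)&(h[...,0]<32)&(h[...,1]>150)&(h[...,2]>90)
p=blob(s,(270,170,350,215),yel);print('pencil',rect(ray(s,p,.01)),len(p))
A=cv2.resize(s['pixels'][140:200,180:260,::-1],(400,300),interpolation=2)
B=cv2.resize(s['pixels'][165:240,265:365,::-1],(400,300),interpolation=2)
cv2.imwrite('pics/m3.png',np.hstack([A,B]))
"
```

```text
t 8.0 now [445.9 403.5  87.7  11.7] open 0.498 grip 0.0
[447 405  33  12] -> [ 0.16  0.19  5.47 -0.26]
pencil [596.8 146.8 -28.2 161.3   6.5] 109
```

View pics/m3.png

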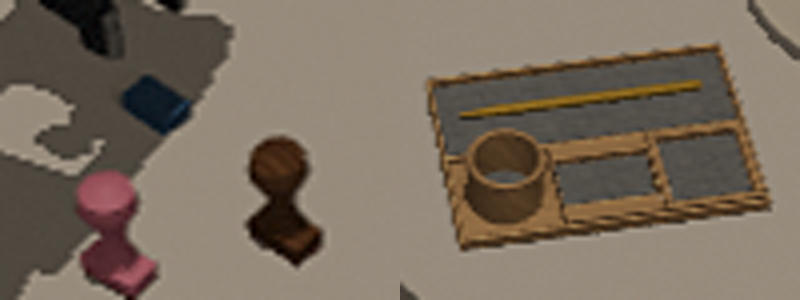

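The pencil lies straight in the trough. The gripper is above the eraser, at left crop (155,105).

servo_tool([
  [[0.2, 0.2, 3, 0, 0], [0.2, 0.2, 4.7, 0, 0], [0.2, 0.2, 5.4, 0, 0], [0.2, 0.2, 5.6, 0, 0], [0.2, 0.2, 5.6, 0, 0]],
])

```text
time_s: 8.6
eef_pos: [0.4479, 0.4085, 0.0346]
eef_rot: [0.0, 0.631, 0.776, 0.0]
wrist_force: [-0.7, 0.2, 0.5]
opening: 0.503
grasp_force: 0.0
```

servo_tool([
  [[0, 0, 0, 0, 0.3], [0, 0, 0, 0, 0.6], [0, 0, 0, 0, 0.8], [0, 0, 0, 0, 0.8], [0, 0, 0, 0, 1]],
])

```text
time_s: 9.1
eef_pos: [0.4483, 0.409, 0.0356]
eef_rot: [0.0, 0.631, 0.776, 0.001]
wrist_force: [-1.3, -0.5, 6.3]
opening: 0.2
grasp_force: 58.5
```

servo_tool([
  [[0, 0, 0, 0, 1], [0, 0, 0, 0, 1], [0, 0, -1, 0, 1], [0, 0, -4, 0, 1], [0, 0, -7, 0, 1]],
])

```text
time_s: 9.6
eef_pos: [0.447, 0.4082, 0.1048]
eef_rot: [-0.0, 0.631, 0.776, -0.001]
wrist_force: [0.1, 1.4, -0.7]
opening: 0.198
grasp_force: 58.6
```

```bash
python3 -c "
from plan import *
plan([(565,84,115,61.7)])
"
```

```text
t 9.6 now [447.  408.2 104.8  11.8] open 0.198 grip 58.6
[565  84 115  61] -> [-17.07   2.47  -0.51 -24.97]
[565  84 115  61] -> [-16.52  -4.96  -0.51 -24.97]
```

servo_tool([
  [[-17.1, 2.5, -0.5, -25, 1], [-17.1, 2.5, -0.5, -25, 1], [-17.1, 2.5, -0.5, -25, 1], [-17.1, 2.5, -0.5, -25, 1], [-17.1, 2.5, -0.5, -25, 1]],
])

```text
time_s: 10.1
eef_pos: [0.5088, 0.2428, 0.1103]
eef_rot: [0.001, 0.45, 0.893, 0.0]
wrist_force: [0.4, 0.1, -0.2]
opening: 0.203
grasp_force: 58.7
```

servo_tool([
  [[-16.5, -5, 0, -25, 1], [-16.5, -5, 0, -25, 1], [-16.5, -5, 0, -25, 1], [-16.5, -5, 0, -25, 1], [-16.5, -5, 0, -25, 1]],
])

```text
time_s: 10.6
eef_pos: [0.5675, 0.0809, 0.1102]
eef_rot: [0.001, 0.246, 0.969, -0.0]
wrist_force: [-0.5, 0.6, 0.1]
opening: 0.199
grasp_force: 58.7
```

servo_tool([
  [[0, 0, 2, 0, 1], [0, 0, 4, 0, 1], [0, 0, 5, 0, 1], [0, 0, 5, 0, 1], [0, 0, 5, 0, 1]],
])

```text
time_s: 11.1
eef_pos: [0.5657, 0.0849, 0.0597]
eef_rot: [0.0, 0.244, 0.97, 0.0]
wrist_force: [-0.2, 0.4, 0.2]
opening: 0.195
grasp_force: 58.7
```

```bash
python3 -c "
from plan import *
plan([(565,84,44,61.7)])
from meas import *
s=ctrl.camera('scene'); z=ctrl.get_obs()['eef_pos'][2]-.0356
blue=lambda h:(h[...,0]>95)&(h[...,0]<130)&(h[...,1]>80)
p=blob(s,(290,175,345,225),blue);print(len(p),rect(ray(s,p,.008+z)),proj(s,[.5652,.0838,.006+z]))
save(s,'s4.png',(250,140,380,240),5)
"
```

```text
t 11.1 now [565.7  84.9  59.7  61.8] open 0.195 grip 58.7
[565  84  44  61] -> [ 0.02 -0.11  1.57  0.1 ]
32 [5.699e+02 7.130e+01 3.000e-01 3.320e+01 1.480e+01] [[316.24442664 204.0600683 ]]
```

View pics/s4.png

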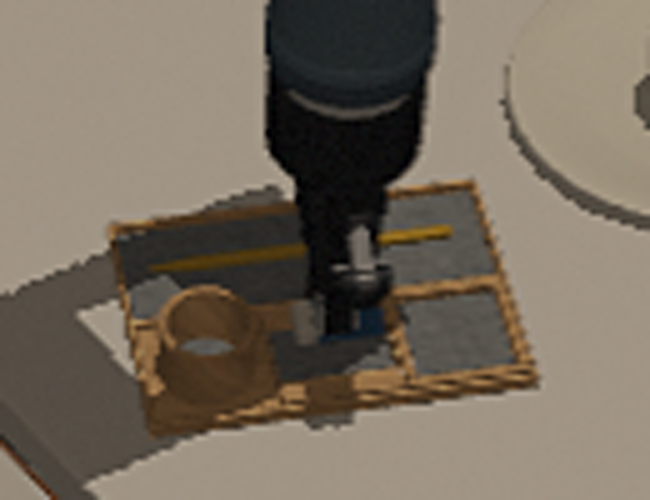

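The eraser is held, and spans crop (297,320) to (385,325). That is about 4 mm too far toward the square cell, so I'll correct while lowering.

servo_tool([
  [[0.4, -0.1, 0.3, 0, 1], [0.4, -0.1, 0.8, 0, 1], [0.4, -0.1, 1.3, 0, 1], [0.4, -0.1, 1.5, 0, 1], [0.4, -0.1, 1.6, 0, 1]],
])

```text
time_s: 11.65
eef_pos: [0.5614, 0.0851, 0.0428]
eef_rot: [-0.0, 0.244, 0.97, -0.0]
wrist_force: [-0.6, -0.7, -0.3]
opening: 0.204
grasp_force: 58.7
```

servo_tool([
  [[0, 0, 0.1, 0, 1], [0, 0, 0.1, 0, 1], [0, 0, 0.1, 0, 1]],
])

```text
time_s: 11.95
eef_pos: [0.5617, 0.0851, 0.0424]
eef_rot: [0.0, 0.244, 0.97, 0.0]
wrist_force: [0.4, 0.1, -1.1]
opening: 0.198
grasp_force: 58.7
```

servo_tool([
  [[0, 0, 0.1, 0, 1], [0, 0, 0.1, 0, 1], [0, 0, 0.1, 0, 1]],
])

```text
time_s: 12.25
eef_pos: [0.5619, 0.0851, 0.0417]
eef_rot: [0.0, 0.244, 0.97, 0.0]
wrist_force: [-1.9, 0.3, 3.4]
opening: 0.195
grasp_force: 59.7
```

servo_tool([
  [[0, 0, 0.1, 0, 1], [0, 0, 0.1, 0, 1], [0, 0, 0.1, 0, 1]],
])

```text
time_s: 12.55
eef_pos: [0.562, 0.0851, 0.0415]
eef_rot: [0.0, 0.244, 0.97, -0.0]
wrist_force: [-4.9, 0.1, 12.4]
opening: 0.199
grasp_force: 62.1
```

servo_tool([
  [[0, 0, -0.1, 0, 0.5], [0, 0, -0.1, 0, 0.4], [0, 0, -0.1, 0, 0.2], [0, 0, -0.1, 0, 0.2], [0, 0, -0.1, 0, 0.2]],
])

```text
time_s: 13.05
eef_pos: [0.5615, 0.0851, 0.0411]
eef_rot: [-0.0, 0.244, 0.97, -0.0]
wrist_force: [0.7, -0.2, -0.5]
opening: 0.399
grasp_force: 0.0
```

servo_tool([
  [[0, 0, -1, 0, 0.2], [0, 0, -4, 0, 0.2], [0, 0, -8, 0, 0.2], [0, 0, -9, 0, 0], [0, 0, -9, 0, 0]],
])

```text
time_s: 13.55
eef_pos: [0.5635, 0.0851, 0.1342]
eef_rot: [0.003, 0.244, 0.97, 0.0]
wrist_force: [0.2, 0.4, -1.3]
opening: 0.5
grasp_force: 0.0
```

```bash
python3 -c "
from plan import *
plan([(450.5,278,145,80)])
"
```

```text
t 13.55 now [563.5  85.1 134.2  61.8] open 0.5 grip 0.0
[450 278 145  80] -> [ 9.54  5.83 -0.54 -9.12]
[450 278 145  80] -> [ 8.5   7.27 -0.54 -9.12]
```

servo_tool([
  [[9.5, 5.8, -0.5, -9, -0.4], [9.5, 5.8, -0.5, -9, -0.4], [9.5, 5.8, -0.5, -9, -0.4], [9.5, 5.8, -0.5, -9, -0.4], [9.5, 5.8, -0.5, -9, -0.4]],
])

```text
time_s: 14.05
eef_pos: [0.5054, 0.1807, 0.1356]
eef_rot: [-0.0, 0.167, 0.986, -0.0]
wrist_force: [0.1, 0.0, -1.3]
opening: 0.701
grasp_force: 0.0
```

servo_tool([
  [[8.5, 7.3, -0.5, -9, -0.4], [8.5, 7.3, -0.5, -9, -0.4], [8.5, 7.3, -0.5, -9, -0.4], [8.5, 7.3, -0.5, -9, -0.4], [8.5, 7.3, -0.5, -9, -0.4]],
])

```text
time_s: 14.55
eef_pos: [0.4503, 0.2769, 0.1411]
eef_rot: [0.0, 0.09, 0.996, -0.0]
wrist_force: [0.5, -0.6, -0.7]
opening: 0.7
grasp_force: 0.0
```

```bash
python3 -c "
from plan import *
plan([(450.5,278,62,80)])
from meas import *
s=ctrl.camera('scene')
A=cv2.resize(s['pixels'][130:205,180:280,::-1],(400,300),interpolation=2)
B=cv2.resize(s['pixels'][165:240,265:365,::-1],(400,300),interpolation=2)
cv2.imwrite('pics/m5.png',np.hstack([A,B]))
"
```

```text
t 14.55 now [450.3 276.9 141.1  79.7] open 0.7 grip 0.0
[450 278  62  80] -> [-0.    0.11  7.91 -0.29]
```

View pics/m5.png

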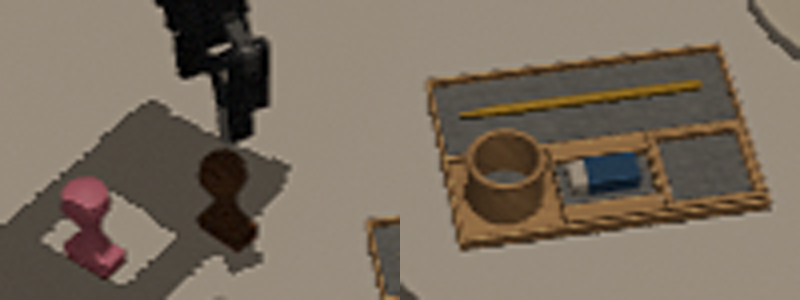

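The eraser lies flat in the oblong cell at right crop (605,172). The jaws are over the brown stamp at left crop (222,175).

servo_tool([
  [[0, 0.1, 3, 0, -0.4], [0, 0.1, 5.5, 0, -0.4], [0, 0.1, 7, 0, -0.4], [0, 0.1, 7.9, 0, -0.4], [0, 0.1, 7.9, 0, -0.4]],
])

```text
time_s: 15.1
eef_pos: [0.4493, 0.2777, 0.061]
eef_rot: [-0.001, 0.09, 0.996, -0.001]
wrist_force: [-0.6, -0.5, -0.3]
opening: 0.698
grasp_force: 0.0
```

servo_tool([
  [[0, 0, 0, 0, 0], [0, 0, 0, 0, 0.2], [0, 0, 0, 0, 0.4], [0, 0, 0, 0, 0.7], [0, 0, 0, 0, 1]],
])

```text
time_s: 15.6
eef_pos: [0.4504, 0.2792, 0.0636]
eef_rot: [0.001, 0.089, 0.996, 0.0]
wrist_force: [0.0, -2.4, 6.1]
opening: 0.336
grasp_force: 58.8
```

servo_tool([
  [[0, 0, 0, 0, 1], [0, 0, 0, 0, 1], [0, 0, -1, 0, 1], [0, 0, -4, 0, 1], [0, 0, -6, 0, 1]],
])

```text
time_s: 16.1
eef_pos: [0.4495, 0.2794, 0.1241]
eef_rot: [0.0, 0.089, 0.996, 0.0]
wrist_force: [-0.0, 0.5, -0.1]
opening: 0.332
grasp_force: 59.3
```

```bash
python3 -c "
from plan import *
plan([(623.3,52.5,130,41)])
"
```

```text
t 16.1 now [449.5 279.4 124.1  79.8] open 0.332 grip 59.3
[623  52 130  41] -> [-10.57  -9.62  -0.3   19.39]
[623  52 130  41] -> [-13.16  -5.57  -0.3   19.39]
```

servo_tool([
  [[-10.6, -9.6, -1, 19.4, 1], [-10.6, -9.6, -1, 19.4, 1], [-10.6, -9.6, -1, 19.4, 1], [-10.6, -9.6, -1, 19.4, 1], [-10.6, -9.6, -1, 19.4, 1]],
])

```text
time_s: 16.6
eef_pos: [0.5369, 0.1652, 0.1327]
eef_rot: [-0.0, 0.257, 0.967, 0.0]
wrist_force: [-0.6, -0.5, -0.1]
opening: 0.335
grasp_force: 59.3
```

servo_tool([
  [[-13.2, -5.6, 0, 19.4, 1], [-13.2, -5.6, 0, 19.4, 1], [-13.2, -5.6, 0, 19.4, 1], [-13.2, -5.6, 0, 19.4, 1], [-13.2, -5.6, 0, 19.4, 1]],
])

```text
time_s: 17.1
eef_pos: [0.6229, 0.0526, 0.1319]
eef_rot: [-0.001, 0.415, 0.91, 0.0]
wrist_force: [-0.3, 1.0, 0.2]
opening: 0.336
grasp_force: 59.3
```

servo_tool([
  [[0, 0, 2, 0, 1], [0, 0, 4, 0, 1], [0, 0, 4.5, 0, 1], [0, 0, 4.5, 0, 1], [0, 0, 4.5, 0, 1]],
])

```text
time_s: 17.6
eef_pos: [0.6237, 0.0529, 0.0881]
eef_rot: [0.0, 0.414, 0.91, 0.0]
wrist_force: [-0.4, 0.5, 0.0]
opening: 0.335
grasp_force: 59.3
```

```bash
python3 -c "
from plan import *
plan([(623.3,52.5,69.6,41)])
from meas import *
s=ctrl.camera('scene'); z=ctrl.get_obs()['eef_pos'][2]-.0636
print(z,proj(s,[.6233,.0525,z]),(proj(s,[.6233,.0525,z])-[250,140])*5)
save(s,'s6.png',(250,140,380,240),5)
"
```

```text
t 17.6 now [623.7  52.9  88.1  41. ] open 0.335 grip 59.3
[623  52  69  41] -> [-0.01 -0.05  1.85  0.05]
0.024915550544001894 [[341.14937781 202.20762884]] [[455.74688904 311.03814418]]
```

View pics/s6.png

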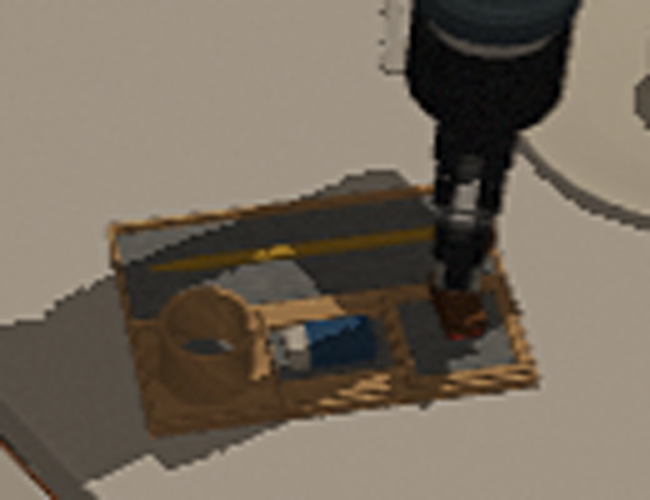

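The stamp is over the square cell. The foot's base centre is near crop (466,313), against (456,311) for the target. I'll shift 4 mm and lower.

servo_tool([
  [[0.4, -0.2, 0.3, 0, 1], [0.4, -0.2, 0.9, 0, 1], [0.4, -0.2, 1.4, 0, 1], [0.4, -0.2, 1.6, 0, 1], [0.4, -0.2, 1.6, 0, 1]],
])

```text
time_s: 18.15
eef_pos: [0.6191, 0.0534, 0.0706]
eef_rot: [-0.001, 0.415, 0.91, -0.0]
wrist_force: [-0.2, 1.2, -0.3]
opening: 0.332
grasp_force: 59.3
```

servo_tool([
  [[0, 0, 0.1, 0, 1], [0, 0, 0.1, 0, 1], [0, 0, 0.2, 0, 1], [0, 0, 0.2, 0, 1]],
])

```text
time_s: 18.55
eef_pos: [0.6199, 0.0534, 0.0697]
eef_rot: [0.0, 0.415, 0.91, 0.0]
wrist_force: [-0.8, 0.5, 1.0]
opening: 0.336
grasp_force: 59.5
```

servo_tool([
  [[0, 0, 0.1, 0, 1], [0, 0, 0.1, 0, 1], [0, 0, 0.1, 0, 1]],
])

```text
time_s: 18.85
eef_pos: [0.6202, 0.0532, 0.0696]
eef_rot: [0.001, 0.415, 0.91, 0.0]
wrist_force: [-3.0, -0.8, 8.1]
opening: 0.339
grasp_force: 59.9
```

servo_tool([
  [[0, 0, 0, 0, 0.2], [0, 0, 0, 0, 0.1], [0, 0, 0, 0, -0.2], [0, 0, 0, 0, -0.3], [0, 0, 0, 0, -0.3]],
])

```text
time_s: 19.35
eef_pos: [0.6194, 0.0536, 0.0681]
eef_rot: [-0.0, 0.415, 0.91, -0.0]
wrist_force: [-0.5, -0.2, 0.4]
opening: 0.653
grasp_force: 0.0
```

servo_tool([
  [[0, 0, -1, 0, -0.3], [0, 0, -4, 0, -0.3], [0, 0, -8, 0, -0.3], [0, 0, -9, 0, -0.3], [0, 0, -9, 0, -0.3]],
])

```text
time_s: 19.85
eef_pos: [0.6213, 0.0534, 0.1616]
eef_rot: [0.003, 0.415, 0.91, 0.001]
wrist_force: [0.0, 0.0, -0.4]
opening: 0.649
grasp_force: 0.0
```

```bash
python3 -c "
from plan import *
plan([(461,-190,165,62),(461,-190,78,62)])
print(ctrl.get_obs()['q'])
"
```

```text
t 19.85 now [621.3  53.4 161.6  41. ] open 0.649 grip 0.0
[ 461 -190  165   62] -> [ -3.93 -14.03  -0.17 -10.52]
[ 461 -190  165   62] -> [ -1.31 -14.51  -0.17 -10.52]
[ 461 -190   78   62] -> [ 0.   0.   8.7 -0. ]
[-1.04329956e-01  3.77760527e-01  1.56184538e+00  1.40236201e-05
  1.19621787e+00 -8.19294685e-01]
```

servo_tool([
  [[-3.9, -14, 0.5, -10.5, -0.3], [-3.9, -14, 0.5, -10.5, -0.3], [-3.9, -14, 0.5, -10.5, -0.3], [-3.9, -14, 0.5, -10.5, -0.3], [-3.9, -14, 0.5, -10.5, -0.3]],
])

```text
time_s: 20.35
eef_pos: [0.5382, -0.0683, 0.1521]
eef_rot: [-0.001, 0.331, 0.944, 0.0]
wrist_force: [-0.7, 0.6, 0.3]
opening: 0.648
grasp_force: 0.0
```

servo_tool([
  [[-1.3, -14.5, 0.5, -10.5, -0.3], [-1.3, -14.5, 0.5, -10.5, -0.3], [-1.3, -14.5, 0.5, -10.5, -0.3], [-1.3, -14.5, 0.5, -10.5, -0.3], [-1.3, -14.5, 0.5, -10.5, -0.3]],
])

```text
time_s: 20.85
eef_pos: [0.4593, -0.1892, 0.1478]
eef_rot: [-0.0, 0.243, 0.97, 0.0]
wrist_force: [0.7, 1.0, 0.6]
opening: 0.645
grasp_force: 0.0
```

```bash
python3 -c "
from plan import *
plan([(461,-190,78,62)])
from meas import *
s=ctrl.camera('scene')
A=cv2.resize(s['pixels'][240:330,300:420,::-1],(400,300),interpolation=2)
B=cv2.resize(s['pixels'][150:225,265:365,::-1],(400,300),interpolation=2)
cv2.imwrite('pics/m7.png',np.hstack([A,B]))
"
```

```text
t 20.85 now [ 459.3 -189.2  147.8   61.9] open 0.645 grip 0.0
[ 461 -190   78   62] -> [-0.19  0.01  6.98 -0.14]
```

View pics/m7.png

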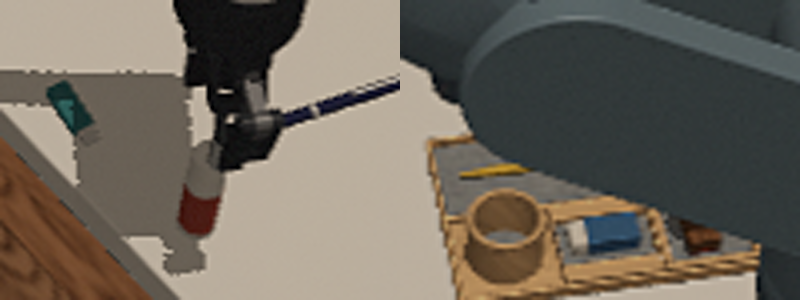

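The jaws are over the glue stick at left crop (200,185), and the stamp foot shows in the square cell.

servo_tool([
  [[-0.2, 0, 3, 0, -0.3], [-0.2, 0, 5, 0, -0.3], [-0.2, 0, 6.4, 0, -0.3], [-0.2, 0, 7, 0, -0.3], [-0.2, 0, 7, 0, -0.3]],
])

```text
time_s: 21.4
eef_pos: [0.4611, -0.189, 0.0776]
eef_rot: [-0.001, 0.241, 0.97, 0.0]
wrist_force: [0.2, 0.6, -0.1]
opening: 0.65
grasp_force: 0.0
```

servo_tool([
  [[0, 0, 0, 0, 0], [0, 0, 0, 0, 0.2], [0, 0, 0, 0, 0.4], [0, 0, 0, 0, 0.7], [0, 0, 0, 0, 1]],
])

```text
time_s: 21.9
eef_pos: [0.4617, -0.1907, 0.0793]
eef_rot: [0.001, 0.242, 0.97, -0.0]
wrist_force: [-0.4, 1.2, 6.5]
opening: 0.293
grasp_force: 58.7
```

servo_tool([
  [[0, 0, 0, 0, 1], [0, 0, 0, 0, 1], [0, 0, -1, 0, 1], [0, 0, -4, 0, 1], [0, 0, -8, 0, 1]],
])

```text
time_s: 22.4
eef_pos: [0.4594, -0.1892, 0.1578]
eef_rot: [-0.002, 0.242, 0.97, 0.001]
wrist_force: [0.6, -0.4, -1.2]
opening: 0.288
grasp_force: 58.9
```

```bash
python3 -c "
from plan import *
plan([(507,115,165,62)])
"
```

```text
t 22.4 now [ 459.4 -189.2  157.8   61.9] open 0.288 grip 58.9
[507 115 165  62] -> [ 5.05 14.54 -0.36 -0.03]
[507 115 165  62] -> [ 5.04 14.54 -0.36 -0.03]
```

servo_tool([
  [[5, 14.5, -0.4, 0, 1], [5, 14.5, -0.4, 0, 1], [5, 14.5, -0.4, 0, 1], [5, 14.5, -0.4, 0, 1], [5, 14.5, -0.4, 0, 1]],
])

```text
time_s: 22.9
eef_pos: [0.485, -0.0375, 0.1627]
eef_rot: [0.0, 0.241, 0.971, -0.0]
wrist_force: [0.3, 0.0, -0.6]
opening: 0.286
grasp_force: 59.1
```

servo_tool([
  [[5, 14.5, 0, 0, 1], [5, 14.5, 0, 0, 1], [5, 14.5, 0, 0, 1], [5, 14.5, 0, 0, 1], [5, 14.5, 0, 0, 1]],
])

```text
time_s: 23.4
eef_pos: [0.5092, 0.1124, 0.1622]
eef_rot: [-0.0, 0.242, 0.97, -0.0]
wrist_force: [-0.3, -0.8, -0.5]
opening: 0.291
grasp_force: 59.3
```

servo_tool([
  [[0, 0, 1, 0, 1], [0, 0, 2, 0, 1], [0, 0, 2.5, 0, 1], [0, 0, 2.5, 0, 1], [0, 0, 2.5, 0, 1]],
])

```text
time_s: 23.9
eef_pos: [0.5089, 0.1122, 0.137]
eef_rot: [-0.0, 0.243, 0.97, -0.0]
wrist_force: [0.5, -0.2, -0.1]
opening: 0.29
grasp_force: 59.3
```

```bash
python3 -c "
from plan import *
plan([(507,115,86,62)])
from meas import *
s=ctrl.camera('scene'); z=ctrl.get_obs()['eef_pos'][2]-.0793
red=lambda h:((h[...,0]<10)|(h[...,0]>170))&(h[...,1]>120)
p=blob(s,(265,160,315,215),red); q=proj(s,[.507,.115,z]); q2=proj(s,[.507,.115,z+.03])
print(z,q,q2,p.min(0),p.max(0),p[p[:,1]<p[:,1].mean()+2].mean(0),len(p))
for v in range(int(p[:,1].min()),int(p[:,1].max())+1,2):
    r=p[p[:,1]==v][:,0]; print(v,r.min(),r.max())
save(s,'s8.png',(250,130,350,230),5)
"
```

```text
t 23.9 now [508.9 112.2 137.   61.9] open 0.29 grip 59.3
[507 115  86  62] -> [ 0.3   0.15  5.1  -0.1 ]
0.05807403103486554 [[291.05639661 200.45154038]] [[291.20792656 192.60520733]] [287. 188.] [297. 202.] [291.24       194.57333333] 103
188 287.0 287.0
190 287.0 288.0
192 288.0 296.0
194 287.0 296.0
196 287.0 296.0
198 287.0 296.0
200 288.0 296.0
202 291.0 292.0
```

View pics/s8.png

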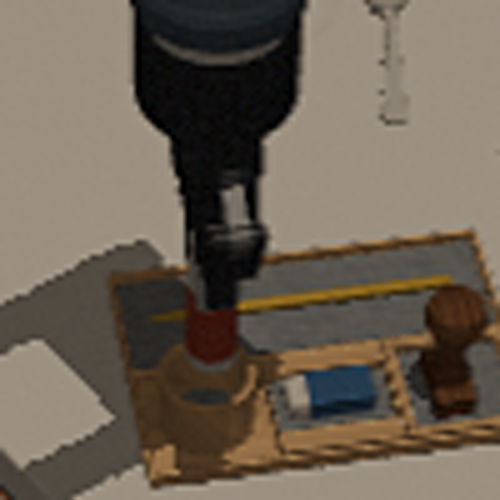

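The glue stick hangs over the cup at crop (210,335), and the stamp stands in the square cell at (450,350). I'll check the centring by depth before going in.

Run:
```python
from meas import *
import pickle
from scipy.optimize import least_squares as L
def cloud(c,box):
    u0,v0,u1,v1=box; v,u=np.mgrid[v0:v1,u0:u1]; d=c["depth"][v0:v1,u0:u1].ravel(); u=u.ravel();v=v.ravel()
    P=np.c_[(u-c["cx"])/c["fx"]*d,(v-c["cy"])/c["fy"]*d,d]
    return ((P-c["t"])@c["R"])[d>0]
def fit(P,r,x0): 
    q=L(lambda p:np.hypot(*(P[:,:2]-p).T)-r,x0,loss="soft_l1",f_scale=.002); return (q.x*1000).round(1),len(P)
s0=pickle.load(open("scene0.pkl","rb"));t0=pickle.load(open("top0.pkl","rb"))
for n,c,b in(("s",s0,(270,190,312,225)),("t",t0,(270,180,302,206))):
    P=cloud(c,b); P=P[(P[:,2]>.040)&(P[:,2]<.048)]; print("cup",n,fit(P,.023,[.507,.115]),((P[:,:2].max(0)+P[:,:2].min(0))*500).round(1))
s=ctrl.camera("scene")
red=lambda h:((h[...,0]<10)|(h[...,0]>170))&(h[...,1]>120)
p=blob(s,(265,160,315,215),red).astype(int)
P=np.vstack([cloud(s,(u,v,u+1,v+1)) for u,v in p]); P=P[P[:,2]>.06]
print("stick",fit(P,.013,P.mean(0)[:2]+[.008,.008]),P.mean(0))
s1=s0; p=blob(s1,(348,280,374,316),red).astype(int); P=np.vstack([cloud(s1,(u,v,u+1,v+1)) for u,v in p])
print("same at start",fit(P,.013,P.mean(0)[:2]+[.008,.008]))
```

```text
cup s (array([506.1, 113.1]), 99) [505.7 113.4]
cup t (array([508.3, 115. ]), 41) [509.  114.9]
stick (array([508.9, 113.6]), 101) [0.50135442 0.10640731 0.08752167]
same at start (array([ 461.1, -190.6]), 116)
```

servo_tool([
  [[0.2, -0.1, 0.3, 0, 1], [0.2, -0.1, 1.5, 0, 1], [0.2, -0.1, 3, 0, 1], [0.2, -0.1, 4, 0, 1], [0.2, -0.1, 4.3, 0, 1]],
])

```text
time_s: 24.5
eef_pos: [0.5055, 0.1129, 0.0925]
eef_rot: [-0.001, 0.242, 0.97, -0.0]
wrist_force: [0.4, 0.3, -1.4]
opening: 0.286
grasp_force: 59.3
```

servo_tool([
  [[0, 0, 0.3, 0, 1], [0, 0, 0.5, 0, 1], [0, 0, 0.6, 0, 1], [0, 0, 0.6, 0, 1], [0, 0, 0.6, 0, 1]],
])

```text
time_s: 25.0
eef_pos: [0.507, 0.1129, 0.0886]
eef_rot: [0.0, 0.242, 0.97, 0.0]
wrist_force: [-0.2, -0.5, -0.3]
opening: 0.289
grasp_force: 59.3
```

servo_tool([
  [[0, 0, 0.1, 0, 1], [0, 0, 0.2, 0, 1], [0, 0, 0.2, 0, 1], [0, 0, 0.2, 0, 1]],
])

```text
time_s: 25.4
eef_pos: [0.5067, 0.1129, 0.0863]
eef_rot: [-0.0, 0.242, 0.97, -0.0]
wrist_force: [-0.5, -0.4, -0.4]
opening: 0.29
grasp_force: 59.3
```

servo_tool([
  [[0, 0, 0.1, 0, 1], [0, 0, 0.1, 0, 1], [0, 0, 0.1, 0, 1]],
])

```text
time_s: 25.7
eef_pos: [0.5069, 0.1129, 0.0853]
eef_rot: [0.0, 0.242, 0.97, 0.0]
wrist_force: [1.2, -0.2, 1.0]
opening: 0.289
grasp_force: 59.5
```

servo_tool([
  [[0, 0, 0.1, 0, 1], [0, 0, 0.1, 0, 1], [0, 0, 0.1, 0, 1]],
])

```text
time_s: 26.0
eef_pos: [0.5072, 0.1128, 0.0853]
eef_rot: [0.0, 0.242, 0.97, -0.0]
wrist_force: [-2.5, -1.2, 9.1]
opening: 0.29
grasp_force: 60.3
```

Contact at the cup floor. I'll release, lift straight up, then back off to the left.

servo_tool([
  [[0, 0, -0.1, 0, 0.3], [0, 0, -0.1, 0, 0.1], [0, 0, -0.1, 0, -0.1], [0, 0, -0.1, 0, -0.2], [0, 0, -0.1, 0, -0.2]],
])

```text
time_s: 26.5
eef_pos: [0.5067, 0.1129, 0.0851]
eef_rot: [-0.0, 0.242, 0.97, -0.0]
wrist_force: [-0.3, -0.3, 0.5]
opening: 0.599
grasp_force: 0.0
```

servo_tool([
  [[0, 0, -1, 0, -0.2], [0, 0, -4, 0, -0.2], [0, 0, -8, 0, -0.2], [0, 0, -11, 0, -0.2], [0, 0, -11, 0, -0.2]],
])

```text
time_s: 27.0
eef_pos: [0.51, 0.1129, 0.2011]
eef_rot: [0.005, 0.242, 0.97, 0.001]
wrist_force: [1.0, -0.2, 0.1]
opening: 0.601
grasp_force: 0.0
```

servo_tool([
  [[10, 18, 0, 0, -0.2], [10, 18, 0, 0, -0.2], [10, 18, 0, 0, -0.2], [10, 18, 0, 0, -0.2], [10, 18, 0, 0, -0.2]],
])

```text
time_s: 27.5
eef_pos: [0.5018, 0.3236, 0.195]
eef_rot: [-0.0, 0.24, 0.971, 0.001]
wrist_force: [0.6, -0.4, 0.4]
opening: 0.604
grasp_force: 0.0
```

```bash
python3 -c "
from h import *
s=ctrl.camera('scene');t=ctrl.camera('top')
A=cv2.resize(s['pixels'][140:240,250:375,::-1],(400,300),interpolation=2)
B=cv2.resize(t['pixels'][125:220,240:365,::-1],(400,300),interpolation=2)
cv2.imwrite('pics/m9.png',np.hstack([A,B]))
"
```

```text
(no output)
```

View pics/m9.png

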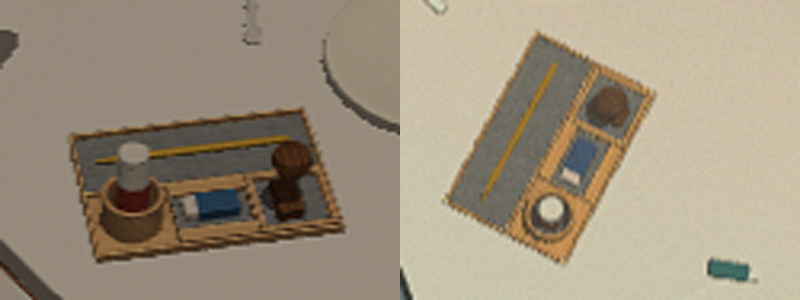

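All four are in place: the pencil in the trough, the eraser flat, the stamp upright at (290,180), and the glue stick upright in the cup at (133,190). The memory stick has not moved. I'll hand in.

```bash
python3 -c "
from bench import ctrl
print(ctrl.hand_in())"
```

```text
the job is handed in; nothing more can be done
None
```

The job is handed in at about 28 s: pencil, eraser, stamp and glue stick are each set down in their places in the caddy, in the order asked, and the look-alikes were not handled.

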